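# Take the blue sample cell out of its foam case and stand it on the balance

## Task

Work the sample cell with the blue cap out of its tight foam cutout, pulling it up by the cap (small twists help), and gently stand it upright on the round steel pan of the balance, wholly on the pan. Leave the red and the yellow cell seated in the case.

Things in the scene. Friction and masses are not known exactly. Their poses are not given: they have to be found in the camera images.
- blue_cell_mid (a point): Blue-capped steel sample cell upright in the case: its centre, half-way up, z up. 106 mm tall, 0.2 kg: body 38 mm across, 62 tall; on it the cap to grip, 28 across, 40 tall, its middle 33 mm above this point. Seated, this point is 65 mm above the work surface, and the cap spans 10 to 50 mm above the foam. Foam lips grip it; it needs a firm grip and 10 to 18 N straight up; free after 57 mm of lift.
- red_cell_mid (a point): Centre of the red-capped cell, same size and also seated; it stays. The open grey case with dark foam is fixed, 150 x 290 mm, 70 mm high. Its three cells stand in one straight row along it, 80 mm apart, colours in any order. Best grip: fingers closing square to the row. The y axis of each cell's point runs along the row.
- yellow_cell_mid (a point): Centre of the yellow-capped cell, same size and also seated in the row; it stays.
- pan (a point): Centre of the upper face of the balance's round steel pan, 120 mm across, flat and level, 75 mm above the work surface, the highest part of the white balance (200 x 270 mm, fixed to the work surface). Its z axis points up; the balance's low display lies towards its -x.
Not all that is in view belongs to the job. What is shaped like the part that bears blue_cell_mid but green or pink is not meant.

How it is judged (in metres and radians):
On the way:
1. the blue-capped cell has been pulled up clear of the foam, the other two cells still seated (height (world z) of blue_cell_mid above 0.132 m and distance of each of red_cell_mid, yellow_cell_mid from where it was at the start of the episode below 0.015 m), for 0.2 s.
At the end, for the whole second after the job is handed in: The blue-capped cell stands upright (within 10 degrees), cap up and at rest, on the balance pan, its centre within 41 mm of the pan's centre; the red and yellow cells are still seated, within 15 mm of where they were (horizontal distance between blue_cell_mid and pan below 0.041 m and z of blue_cell_mid in the frame of pan between 0.043 and 0.063 m and angle between blue_cell_mid's own z axis and vertical below 0.17 rad and linear speed of blue_cell below 0.02 m/s and distance of each of red_cell_mid, yellow_cell_mid from where it was at the start of the episode below 0.015 m); the robot touches nothing.
It fails at once if the cell is dropped or thrown onto the balance pan (faster than 0.55 m/s within about 20 mm of it) (horizontal distance between blue_cell_mid and pan below 0.07 m and z of blue_cell_mid in the frame of pan below 0.075 m and linear speed of blue_cell above 0.55 m/s).
It fails at once if the cell is rammed onto the balance (over 90 N) (contact force between blue_cell and balance above 90 N).
It also fails if it takes over 48 s, if anything falls off the work surface, if the arm or the gripper's body presses on something with over 40 N, if the wrist force passes 120 N, or if a joint passes its speed limit or range.

## Robot

A 6-joint arm with a two-finger parallel gripper is mounted at the origin on the work surface. World frame = base frame: x ahead of the robot, y to its left, z up, the work surface at z = 0. Lengths are in mm, angles in rad, forces in N, time in s.
With the tool pointing down it reaches from about 225 to 725 mm from the base axis. Payload 3.1 kg.
Tool frame: the origin (TCP) lies on the centre line of the jaws, within the pads' length; the fingertips stand 11 mm ahead of it and the grasp point (between the pads) lies 8 mm behind it; x points along the fingers, y is the direction in which the jaws open and shut, and the axes are right-handed (so a half turn about x gives the same grasp; the last joint's range is limited). The gripper opens to 85 mm and grips with 20 to 120 N. Pads are 22 mm wide; open, the fingers measure 114 mm over their backs; the gripper's body (76 mm by 85 mm) begins 54 mm behind the grasp point. The pads swing forward as they close: fully open they stand 13 mm farther back than shut.
Start: joints at [-1.294, 0.048, 0.099, 1.622, 0, 1.443], TCP at [206.748, -482.569, 242.312] pointing down, gripper open.
Joint ranges: [-2.91, 2.91], [-0.99, 1.94], [-1.21, 1.42], [-2.12, 2.29], [-1.49, 1.47], [-3.14, 3.14]. Speed limits (rad/s): [2.79, 2.79, 3.14, 3.14, 3.14, 3.14].

## Interface

Orientations are given as [roll, pitch, yaw] about the fixed x, y, z axes, in that order (R = Rz(yaw) Ry(pitch) Rx(roll)).
In Python, from bench import read_state, imaging, order gives the robot as it stands.
- The arm moves only by the tool apply_moves, never from a script. Its argument "motion" is a list of rows, each an object of numbers: "ax", "ay", "az": the turn, a rotation vector about the tool's x, y, z in degrees; "tx", "ty", "tz": the shift along the tool's x, y, z in mm; "claw": the opening, from 0 (shut) to 1 (fully open). A call has 1 to 5 rows; each row is the pose to reach, as a shift and turn from the pose commanded when the call began, along the tool's axes at that moment; what a row does not reach only later rows make up. A row lasts 1/8 s, in which the tool goes at most 62.5 mm and 10.7 degrees, less where a joint would pass 70% of its speed; a pose out of reach is approached as far as the arm can. A call with a gripper value outside its range is refused whole. The fingers move at their own pace and stop on an object; "force" is the grip in N (left out, the last holds). Time passes only in rows, so rows that repeat a pose let the fingers close. It gives the time, the measured TCP pose, the force and the opening at its end, in the units of the state.
- read_state(): the state, without advancing time (a new reading comes with each control period).
- imaging.capture(name): name is "side" or "top"; returns a dict with "pixels" (420x560x3 uint8, red, green, blue), "range_z" (420x560 float32, mm along the optical axis (not along the pixel's ray), 0 where there is no reading), "intrinsics" (3x3 intrinsics, pixels), "T" (4x4, takes a point from camera to world coordinates). Camera axes: x right, y down, z forward; pixel columns grow to the right and rows downward; lengths in mm; the calibration is good to about 2 mm. A picture is of the moment at which its call begins.
- order.hand_in(): hands the job in, once; it reports no verdict.
The state is a dict: "t": time; "joint_pos": joint angles; "qd": joint speeds; "tau": joint torques, N m; "eef_pos": TCP position; "tool_rot": TCP orientation; "ft_force": force on the tool from outside, world axes, zero at the start; "ft_torque": the same for the moment, N m; "grip_width": finger opening in mm.
Only numpy, scipy, OpenCV 4.12 (cv2) and the standard library are available. Lean on these libraries where they do the work, as an engineer would, in place of code of your own. Each camera call takes 0.05 s, during which the arm holds its last target. There are 200 camera calls.

## Working session

There is one attempt and no reset: what is moved stays moved. The work goes in short steps, Python scripts to look and compute and a tool call to move; the robot and the scene stay as the last step left them, time stands still between calls to the robot, and variables do not carry over. Pictures are saved under pics/ and viewed, about 8 in all and at most 12, crops included, and the job is handed in when it is done.

Besides the shell and the picture viewer there is one more tool, called after ">>>" as name(argument=value, ...) on one line, values as JSON. apply_moves: Moves the arm, as the interface text tells. Its arguments: {"type":"object","properties":{"motion":{"type":"array","items":{"type":"object","properties":{"ax":{"type":"number"},"ay":{"type":"number"},"az":{"type":"number"},"tx":{"type":"number"},"ty":{"type":"number"},"tz":{"type":"number"},"claw":{"type":"number"}}}},"force":{"type":"number"}},"required":["motion"]}

```bash
mkdir -p pics; python3 - <<'E'
from bench import read_state, imaging
import numpy as np,cv2
print(read_state())
for n in("top","side"):
    d=imaging.capture(n); np.savez(f"{n}0.npz",**d)
    cv2.imwrite(f"pics/{n}0.png",d["pixels"][:,:,::-1]); print(n,d["intrinsics"].round(1).tolist(),d["T"].round(3).tolist())
E
```

```text
{'t': 0.0, 'joint_pos': array([-1.29378493e+00,  4.87398387e-02,  9.75485026e-02,  1.62199922e+00,
        5.97199950e-06,  1.44298620e+00]), 'qd': array([-2.76986725e-04, -2.00849328e-03, -2.86533338e-04, -1.06749399e-03,
        2.92448733e-05,  7.63428476e-04]), 'tau': array([-3.67762618e-05, -3.38780415e+01,  3.20017004e+01,  2.02186732e-02,
       -2.59487761e-04,  7.08835017e-06]), 'eef_pos': array([ 206.59303693, -481.98852908,  241.09808094]), 'tool_rot': array([-1.70110078,  1.56840209,  1.84531339]), 'ft_force': array([0.45629013, 0.33373395, 0.33707242]), 'ft_torque': array([ 0.0144439 , -0.05524801,  0.03834721]), 'grip_width': 85.29204555625596}
top [[411.9, 0.0, 277.0], [0.0, 411.9, 209.3], [0.0, 0.0, 1.0]] [[0.016, -0.99, 0.143, 357.793], [-1.0, -0.017, -0.001, 48.994], [0.004, -0.143, -0.99, 964.215], [0.0, 0.0, 0.0, 1.0]]
side [[475.6, 0.0, 276.6], [0.0, 475.6, 201.6], [0.0, 0.0, 1.0]] [[-0.996, -0.061, 0.061, 435.771], [-0.086, 0.761, -0.643, 755.048], [-0.008, -0.646, -0.764, 901.621], [0.0, 0.0, 0.0, 1.0]]
```

View pics/top0.png

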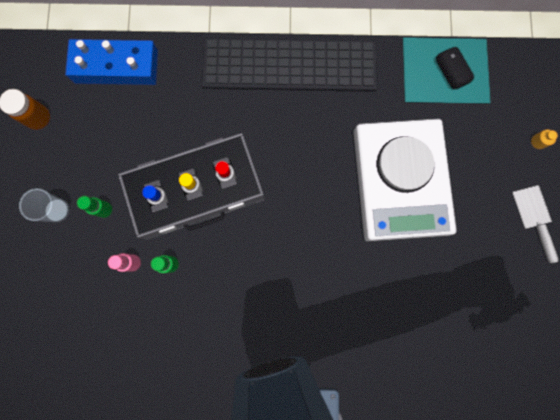

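View pics/side0.png

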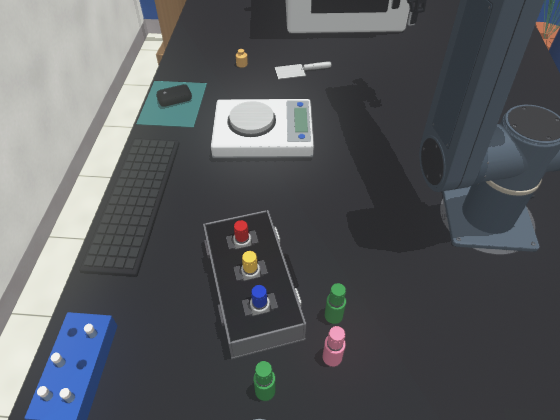

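The top view shows the case with the blue cap at (152,192), yellow at (187,180) and red at (223,168). The balance pan is at (406,163). Loose green cells stand at (90,204) and (163,264), and a pink one at (122,262); these are decoys. The side view agrees: blue cap (260,296), yellow (250,262), red (241,232), pan (251,118). The blue-capped cell seated in the case is the only match. The blue rack at (110,60) is not a cell.

```bash
cat > h.py <<'E'
import numpy as np,cv2
def load(f): return dict(np.load(f))
def mask(d,c,roi):
    h=cv2.cvtColor(d["pixels"],cv2.COLOR_RGB2HSV); lo={"b":(110,150,60),"y":(20,150,80),"r":(0,150,80)}[c];hi={"b":(130,255,255),"y":(33,255,255),"r":(8,255,255)}[c]
    m=cv2.inRange(h,lo,hi); x0,y0,x1,y1=roi; o=np.zeros_like(m);o[y0:y1,x0:x1]=m[y0:y1,x0:x1]; return o
def pts(d,m):
    v,u=np.nonzero((m>0)&(d["range_z"]>0)); z=d["range_z"][v,u]; K=d["intrinsics"]
    p=np.c_[(u-K[0,2])/K[0,0]*z,(v-K[1,2])/K[1,1]*z,z]; return p@d["T"][:3,:3].T+d["T"][:3,3],u,v
def circ(p):
    A=np.c_[2*p[:,:2],np.ones(len(p))]; s=np.linalg.lstsq(A,(p[:,:2]**2).sum(1),rcond=None)[0]
    return s[:2],np.sqrt(s[2]+s[0]**2+s[1]**2)
E
python3 - <<'E'
from h import *
R={"top":(125,140,255,225),"side":(215,215,290,325)}
P={"top":(375,130,440,200),"side":(222,95,282,138)}
for n in R:
    d=load(n+"0.npz"); 
    for c in "byr":
        p,u,v=pts(d,mask(d,c,R[n])); t=p[p[:,2]>p[:,2].max()-6]
        (e,r)=cv2.minEnclosingCircle(t[:,:2].astype(np.float32))
        print(n,c,len(p),"px",u.mean().round(),v.mean().round(),"top enc",np.round(e,1),round(r,1),"mean",t.mean(0).round(1),"zmax",p[:,2].max().round(1))
    m=np.zeros(d["range_z"].shape,np.uint8);x0,y0,x1,y1=P[n];m[y0:y1,x0:x1]=1
    p,u,v=pts(d,m); q=p[(p[:,2]>70)&(p[:,2]<82)]
    (e,r)=cv2.minEnclosingCircle(q[:,:2].astype(np.float32)); print(n,"pan",np.round(e,1),round(r,1),q.mean(0).round(1),len(q))
d=load("top0.npz");e=load("side0.npz")
a=cv2.resize(np.ascontiguousarray(d["pixels"][120:260,60:270]),None,fx=3.8,fy=3.8,interpolation=2)[:,:,::-1]
cv2.imwrite("pics/crop.png",a)
E
```

```text
top b 205 px 150.0 193.0 top enc [512.4 316.9] 14.1 mean [512.7 316.8 117.3] zmax 121.4
top y 203 px 187.0 181.0 top enc [540.  241.7] 13.6 mean [539.8 241.8 117.3] zmax 120.0
top r 127 px 222.0 169.0 top enc [566.1 166.7] 13.2 mean [566.4 166.2 117.7] zmax 121.8
top pan [ 596.7 -238.7] 60.4 [ 596.4 -238.7   73.3] 2178
side b 294 px 259.0 296.0 top enc [513.7 315.2] 13.9 mean [513.5 315.3 117.1] zmax 120.6
side y 262 px 249.0 261.0 top enc [540.4 240.1] 14.4 mean [540.7 240.6 117.5] zmax 120.9
side r 246 px 241.0 230.0 top enc [569.2 164.8] 15.2 mean [568.7 165.5 117.2] zmax 120.6
side pan [ 596.  -242.8] 63.5 [ 597.3 -238.7   73.7] 1029
```

View pics/crop.png

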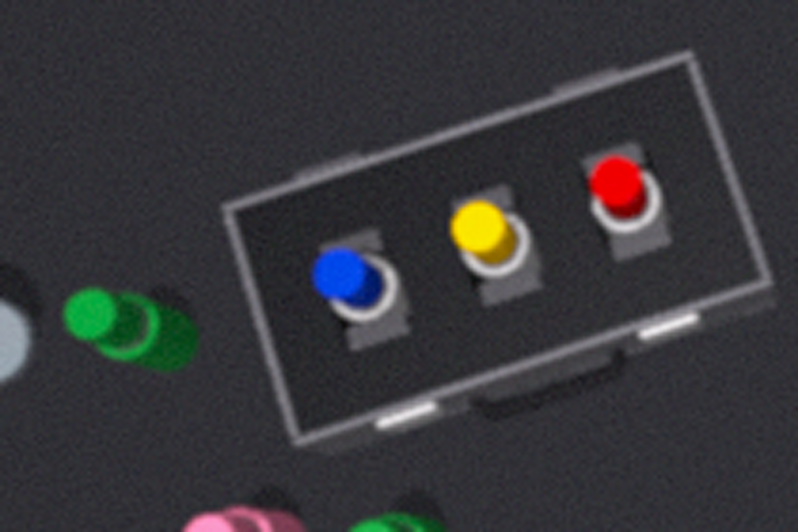

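The crop confirms it: the blue cap at crop pixel (345,275) is seated in the case at the end of the row. Green and pink stand outside. Next I'll work out the approach.

```bash
cat > go.py <<'E'
import sys,numpy as np
from scipy.spatial.transform import Rotation as Ro
from bench import read_state
# usage: go.py x y z jawangle_deg : shift/turn in tool axes to reach (tool x down)
s=read_state(); R=Ro.from_euler("xyz",s["tool_rot"]).as_matrix(); p=s["eef_pos"]
x,y,z,a=map(float,sys.argv[1:5]); 
print("t",round(s["t"],2),"p",p.round(1),"grip",round(s["grip_width"],1),"F",s["ft_force"].round(1),"q",s["joint_pos"].round(2)); print("R",R.round(3).tolist())
print("shift",(R.T@(np.array([x,y,z])-p)).round(1))
for k in (0,180):
    b=np.radians(a+k); X=np.array([0,0,-1.]);Y=np.array([np.cos(b),np.sin(b),0]);T=np.c_[X,Y,np.cross(X,Y)]
    print("turn",k,np.degrees(Ro.from_matrix(R.T@T).as_rotvec()).round(1))
E
python3 go.py 513 316 170 19.8
```

```text
t 0.1 p [ 206.6 -482.   241.2] grip 85.5 F [-0.4  0.5 -0.2] q [-1.29  0.05  0.1   1.62  0.    1.44]
R [[-0.001, 0.394, -0.919], [0.002, -0.919, -0.394], [-1.0, -0.002, -0.0]]
shift [  72.7 -612.7 -595.9]
turn 0 [-86.6  -0.1   0.1]
turn 180 [93.4  0.1  0.1]
```

>>> apply_moves(motion=[{"ty": -43,"tz": -42,"ax": -10,"claw": 1},{"ty": -86,"tz": -84,"ax": -20,"claw": 1},{"ty": -129,"tz": -126,"ax": -30,"claw": 1},{"ty": -172,"tz": -168,"ax": -40,"claw": 1},{"ty": -215,"tz": -210,"ax": -50,"claw": 1}])

```text
invalid input
```

```bash
python3 go.py 513 316 190 19.8
```

```text
t 0.1 p [ 206.6 -482.   241.2] grip 85.5 F [-0.4  0.5 -0.2] q [-1.29  0.05  0.1   1.62  0.    1.44]
R [[-0.001, 0.394, -0.919], [0.002, -0.919, -0.394], [-1.0, -0.002, -0.0]]
shift [  52.7 -612.8 -595.9]
turn 0 [-86.6  -0.1   0.1]
turn 180 [93.4  0.1  0.1]
```

>>> apply_moves(force=60, motion=[{"tx": 0,"ty": -43,"tz": -42,"ax": -10,"ay": 0,"az": 0,"claw": 1},{"tx": 0,"ty": -86,"tz": -84,"ax": -20,"ay": 0,"az": 0,"claw": 1},{"tx": 0,"ty": -129,"tz": -126,"ax": -30,"ay": 0,"az": 0,"claw": 1},{"tx": 0,"ty": -172,"tz": -168,"ax": -40,"ay": 0,"az": 0,"claw": 1},{"tx": 0,"ty": -215,"tz": -210,"ax": -50,"ay": 0,"az": 0,"claw": 1}])

```text
t: 0.72
eef_pos: [315.3, -200.4, 241.8]
tool_rot: [3.029, 1.57, 1.169]
ft_force: [1.5, 0.3, 0.4]
grip_width: 85.5
```

```bash
python3 go.py 513 316 190 19.8
```

```text
t 0.72 p [ 315.3 -200.4  241.8] grip 85.5 F [1.5 0.3 0.4] q [-0.75 -0.35 -0.25  1.67  0.    1.11]
R [[0.0, 0.959, -0.284], [0.0, -0.284, -0.959], [-1.0, 0.0, -0.0]]
shift [  52.    42.7 -551.3]
turn 0 [-36.3  -0.   -0. ]
turn 180 [143.7  -0.    0. ]
```

>>> apply_moves(motion=[{"tx": 0,"ty": 3,"tz": -60,"ax": -8,"ay": 0,"az": 0,"claw": 1},{"tx": 0,"ty": 7,"tz": -120,"ax": -16,"ay": 0,"az": 0,"claw": 1},{"tx": 0,"ty": 11,"tz": -180,"ax": -24,"ay": 0,"az": 0,"claw": 1},{"tx": 0,"ty": 15,"tz": -240,"ax": -32,"ay": 0,"az": 0,"claw": 1},{"tx": 0,"ty": 20,"tz": -300,"ax": -36,"ay": 0,"az": 0,"claw": 1}], force=60)

```text
t: 1.35
eef_pos: [421.2, 81.2, 242.0]
tool_rot: [0.073, 1.57, -1.16]
ft_force: [2.4, -0.4, -0.0]
grip_width: 85.0
```

```bash
python3 go.py 513 316 190 19.8
```

```text
t 1.35 p [421.2  81.2 242. ] grip 85.0 F [ 2.4 -0.4 -0. ] q [ 0.03 -0.2  -0.14  1.64 -0.    1.27]
R [[0.0, 0.943, 0.332], [-0.0, 0.332, -0.943], [-1.0, 0.0, 0.0]]
shift [  51.9  164.5 -191.1]
turn 0 [-0.4  0.  -0. ]
turn 180 [179.6  -0.   -0. ]
```

>>> apply_moves(motion=[{"tx": 0,"ty": 40,"tz": -46,"ax": 0,"ay": 0,"az": 0,"claw": 1},{"tx": 0,"ty": 80,"tz": -92,"ax": 0,"ay": 0,"az": 0,"claw": 1},{"tx": 10,"ty": 120,"tz": -138,"ax": 0,"ay": 0,"az": 0,"claw": 1},{"tx": 40,"ty": 160,"tz": -184,"ax": 0,"ay": 0,"az": 0,"claw": 1},{"tx": 40,"ty": 160,"tz": -184,"ax": 0,"ay": 0,"az": 0,"claw": 1}], force=60)

```text
t: 1.98
eef_pos: [510.1, 307.8, 196.6]
tool_rot: [-1.544, 1.562, -2.776]
ft_force: [-0.4, -1.5, -0.5]
grip_width: 84.8
```

```bash
python3 go.py 513 316 90 19.8; python3 - <<'E'
from bench import imaging
import numpy as np,cv2
out=[]
for n,(x0,y0) in {"top":(80,120),"side":(180,180)}.items():
    d=imaging.capture(n); np.savez(f"{n}1.npz",**d); out.append(cv2.resize(d["pixels"][y0:y0+150,x0:x0+140,::-1],None,fx=2.8,fy=2.8,interpolation=2))
cv2.imwrite("pics/near.png",np.hstack(out))
E
```

```text
t 1.98 p [510.1 307.8 196.6] grip 84.8 F [-0.4 -1.5 -0.5] q [0.43 0.24 0.22 1.56 0.   1.66]
R [[-0.008, 0.943, 0.333], [-0.003, 0.333, -0.943], [-1.0, -0.008, 0.0]]
shift [106.6   6.4  -6.8]
turn 0 [-0.4  0.   0.5]
turn 180 [179.6   0.8  -0. ]
```

View pics/near.png

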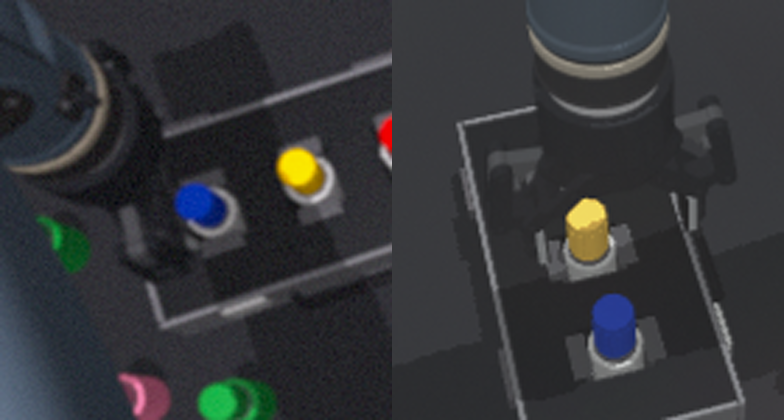

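The view shows the gripper in the air over the blue cell, whose cap is at (205,205) in the left panel and (613,320) in the right. Jaws are square to the row. I'll correct the offset and go down.

>>> apply_moves(motion=[{"tx": 0,"ty": 4,"tz": -5,"ax": 0,"ay": 0,"az": 0,"claw": 1},{"tx": 0,"ty": 4,"tz": -5,"ax": 0,"ay": 0,"az": 0,"claw": 1},{"tx": 0,"ty": 4,"tz": -5,"ax": 0,"ay": 0,"az": 0,"claw": 1}], force=60)

```text
t: 2.45
eef_pos: [514.1, 310.9, 203.7]
tool_rot: [1.616, 1.569, 0.379]
ft_force: [-0.7, -1.0, -0.1]
grip_width: 85.2
```

```bash
python3 go.py 513 316 91 19.8
```

```text
t 2.45 p [514.1 310.9 203.7] grip 85.2 F [-0.7 -1.  -0.1] q [ 0.43  0.24  0.24  1.56 -0.    1.67]
R [[0.002, 0.945, 0.328], [0.001, 0.328, -0.945], [-1.0, 0.002, -0.0]]
shift [112.7   0.4  -5.2]
turn 0 [-0.7 -0.  -0.1]
turn 180 [179.3  -0.2   0. ]
```

>>> apply_moves(motion=[{"tx": 30,"ty": 0,"tz": -5,"ax": 0,"ay": 0,"az": 0,"claw": 1},{"tx": 60,"ty": 0,"tz": -5,"ax": 0,"ay": 0,"az": 0,"claw": 1},{"tx": 60,"ty": 0,"tz": -5,"ax": 0,"ay": 0,"az": 0,"claw": 1},{"tx": 60,"ty": 0,"tz": -5,"ax": 0,"ay": 0,"az": 0,"claw": 1}], force=60)

```text
t: 2.95
eef_pos: [512.6, 316.2, 143.8]
tool_rot: [1.648, 1.569, 0.412]
ft_force: [0.1, 0.2, 0.4]
grip_width: 85.2
```

```bash
python3 go.py 513 316 91 19.8; python3 - <<'E'
from bench import imaging
import numpy as np,cv2
out=[]
for n,(x0,y0) in {"top":(80,120),"side":(180,180)}.items():
    d=imaging.capture(n); np.savez(f"{n}2.npz",**d); out.append(cv2.resize(d["pixels"][y0:y0+150,x0:x0+140,::-1],None,fx=2.8,fy=2.8,interpolation=2))
cv2.imwrite("pics/near2.png",np.hstack(out))
E
```

```text
t 2.95 p [512.6 316.2 143.8] grip 85.2 F [0.1 0.2 0.4] q [ 0.44  0.25  0.13  1.45 -0.    1.68]
R [[0.002, 0.945, 0.328], [0.001, 0.328, -0.945], [-1.0, 0.002, -0.0]]
shift [52.8  0.2  0.3]
turn 0 [-0.6 -0.  -0.1]
turn 180 [179.4  -0.2   0. ]
```

View pics/near2.png

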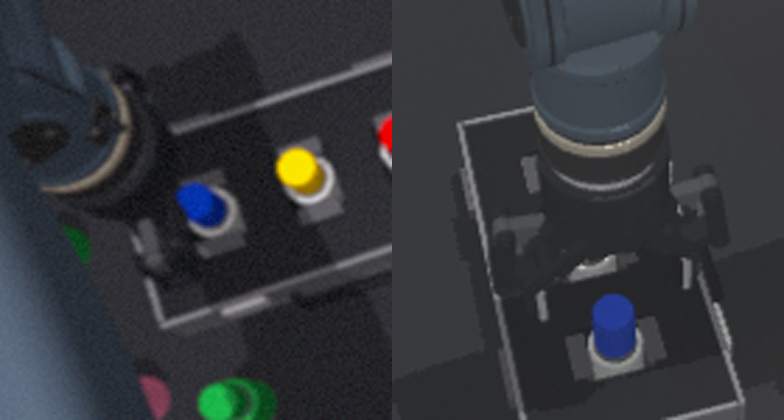

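The side panel has the fingertips at (543,310) and (687,280), straddling the blue cap at (613,300). Their midpoint matches the projected TCP line, so the gripper is aligned. I'll go down and close.

>>> apply_moves(motion=[{"tx": 25,"ty": 0,"tz": 0,"ax": 0,"ay": 0,"az": 0,"claw": 1},{"tx": 45,"ty": 0,"tz": 0,"ax": 0,"ay": 0,"az": 0,"claw": 1},{"tx": 53,"ty": 0,"tz": 0,"ax": 0,"ay": 0,"az": 0,"claw": 1},{"tx": 53,"ty": 0,"tz": 0,"ax": 0,"ay": 0,"az": 0,"claw": 1},{"tx": 53,"ty": 0,"tz": 0,"ax": 0,"ay": 0,"az": 0,"claw": 1}], force=80)

```text
t: 3.68
eef_pos: [513.0, 316.7, 90.8]
tool_rot: [1.686, 1.568, 0.45]
ft_force: [0.2, 0.1, 0.3]
grip_width: 85.6
```

>>> apply_moves(motion=[{"tx": 0,"ty": 0,"tz": 0,"ax": 0,"ay": 0,"az": 0,"claw": 0},{"tx": 0,"ty": 0,"tz": 0,"ax": 0,"ay": 0,"az": 0,"claw": 0},{"tx": 0,"ty": 0,"tz": 0,"ax": 0,"ay": 0,"az": 0,"claw": 0},{"tx": 0,"ty": 0,"tz": 0,"ax": 0,"ay": 0,"az": 0,"claw": 0},{"tx": 0,"ty": 0,"tz": 0,"ax": 0,"ay": 0,"az": 0,"claw": 0}], force=80)

```text
t: 4.3
eef_pos: [512.8, 316.6, 89.8]
tool_rot: [1.633, 1.569, 0.397]
ft_force: [2.6, 0.9, 0.9]
grip_width: 26.2
```

>>> apply_moves(motion=[{"tx": 0,"ty": 0,"tz": 0,"ax": 0,"ay": 0,"az": 0,"claw": 0},{"tx": 0,"ty": 0,"tz": 0,"ax": 0,"ay": 0,"az": 0,"claw": 0},{"tx": 0,"ty": 0,"tz": 0,"ax": 0,"ay": 0,"az": 0,"claw": 0}], force=80)

```text
t: 4.68
eef_pos: [512.8, 316.6, 89.8]
tool_rot: [1.636, 1.569, 0.401]
ft_force: [2.9, 0.3, 1.3]
grip_width: 26.7
```

Gripped at about 27 mm with low side forces. Now I'll pull straight up with small twists.

>>> apply_moves(motion=[{"tx": -3,"ty": 0,"tz": 0,"ax": 3,"ay": 0,"az": 0,"claw": 0},{"tx": -6,"ty": 0,"tz": 0,"ax": -3,"ay": 0,"az": 0,"claw": 0},{"tx": -9,"ty": 0,"tz": 0,"ax": 3,"ay": 0,"az": 0,"claw": 0},{"tx": -12,"ty": 0,"tz": 0,"ax": -3,"ay": 0,"az": 0,"claw": 0},{"tx": -15,"ty": 0,"tz": 0,"ax": 0,"ay": 0,"az": 0,"claw": 0}], force=80)

```text
t: 5.3
eef_pos: [512.1, 316.0, 101.2]
tool_rot: [-1.183, 1.569, -2.42]
ft_force: [5.2, 2.6, -9.0]
grip_width: 26.7
```

>>> apply_moves(motion=[{"tx": -4,"ty": 0,"tz": 0,"ax": 3,"ay": 0,"az": 0,"claw": 0},{"tx": -8,"ty": 0,"tz": 0,"ax": -3,"ay": 0,"az": 0,"claw": 0},{"tx": -12,"ty": 0,"tz": 0,"ax": 3,"ay": 0,"az": 0,"claw": 0},{"tx": -16,"ty": 0,"tz": 0,"ax": -3,"ay": 0,"az": 0,"claw": 0},{"tx": -20,"ty": 0,"tz": 0,"ax": 0,"ay": 0,"az": 0,"claw": 0}], force=80)

```text
t: 5.92
eef_pos: [512.1, 316.0, 121.1]
tool_rot: [-1.204, 1.569, -2.441]
ft_force: [5.7, 2.1, -9.4]
grip_width: 26.8
```

```bash
cat > look.py <<'E'
import sys,numpy as np
from bench import imaging
from h import *
tag=sys.argv[1]
for n in ("top","side"):
    d=imaging.capture(n); np.savez(f"{n}{tag}.npz",**d)
    for c in "byr":
        m=mask(d,c,(0,0,560,420)); p,u,v=pts(d,m); s=(p[:,2]>75)&(p[:,0]>300)
        if len(sys.argv)>2 and c=="b": pass
        if s.sum()>15:
            q=p[s]; print(n,c,s.sum(),"px",u[s].mean().round(),v[s].mean().round(),"mean",q.mean(0).round(1),"zmax",np.percentile(q[:,2],97).round(1))
E
python3 look.py 3; python3 go.py 513 316 91 19.8
```

```text
top b 86 px 151.0 190.0 mean [512.5 304.8 140.5] zmax 163.7
top y 190 px 187.0 181.0 mean [538.1 239.  111.8] zmax 119.6
top r 125 px 222.0 169.0 mean [565.2 164.5 114.2] zmax 119.2
side b 247 px 260.0 288.0 mean [509.9 321.  139.1] zmax 151.1
t 6.03 p [512.2 316.  121.6] grip 26.5 F [ 4.8  1.5 -7.4] q [ 0.44  0.26  0.09  1.41 -0.    1.68]
R [[-0.001, 0.945, 0.328], [-0.001, 0.328, -0.945], [-1.0, -0.002, 0.001]]
shift [30.6  0.9  0.2]
turn 0 [-0.7  0.   0.1]
turn 180 [ 1.793e+02  1.000e-01 -1.000e-01]
```

The cap top is at about 150 mm, so the cell follows the gripper without slipping. I'll carry on up.

>>> apply_moves(motion=[{"tx": -5,"ty": 0,"tz": 0,"ax": 3,"ay": 0,"az": 0,"claw": 0},{"tx": -10,"ty": 0,"tz": 0,"ax": -3,"ay": 0,"az": 0,"claw": 0},{"tx": -15,"ty": 0,"tz": 0,"ax": 3,"ay": 0,"az": 0,"claw": 0},{"tx": -20,"ty": 0,"tz": 0,"ax": -3,"ay": 0,"az": 0,"claw": 0},{"tx": -25,"ty": 0,"tz": 0,"ax": 0,"ay": 0,"az": 0,"claw": 0}], force=80)

```text
t: 6.65
eef_pos: [512.3, 316.0, 146.1]
tool_rot: [-1.187, 1.569, -2.424]
ft_force: [5.1, 2.8, -8.2]
grip_width: 26.6
```

>>> apply_moves(motion=[{"tx": -8,"ty": 0,"tz": 0,"ax": 0,"ay": 0,"az": 0,"claw": 0},{"tx": -18,"ty": 0,"tz": 0,"ax": 0,"ay": 0,"az": 0,"claw": 0},{"tx": -33,"ty": 0,"tz": 0,"ax": 0,"ay": 0,"az": 0,"claw": 0},{"tx": -48,"ty": 0,"tz": 0,"ax": 0,"ay": 0,"az": 0,"claw": 0},{"tx": -60,"ty": 0,"tz": 0,"ax": 0,"ay": 0,"az": 0,"claw": 0}], force=80)

```text
t: 7.28
eef_pos: [512.5, 316.5, 211.3]
tool_rot: [1.676, 1.569, 0.44]
ft_force: [0.1, 0.3, -1.6]
grip_width: 26.4
```

>>> apply_moves(motion=[{"tx": -10,"ty": 0,"tz": 0,"ax": 0,"ay": 0,"az": 0,"claw": 0},{"tx": -20,"ty": 0,"tz": 0,"ax": 0,"ay": 0,"az": 0,"claw": 0},{"tx": -20,"ty": 0,"tz": 0,"ax": 0,"ay": 0,"az": 0,"claw": 0},{"tx": -20,"ty": 0,"tz": 0,"ax": 0,"ay": 0,"az": 0,"claw": 0}], force=80)

```text
t: 7.78
eef_pos: [511.9, 316.2, 228.8]
tool_rot: [-1.522, 1.57, -2.758]
ft_force: [0.4, -0.4, -2.6]
grip_width: 26.6
```

```bash
python3 look.py 4; python3 go.py 596.5 -239 240 -22; python3 - <<'E'
from h import *
a=load("side4.npz")["pixels"][100:380,100:380,::-1];cv2.imwrite("pics/lift.png",cv2.resize(a,None,fx=2,fy=2))
E
```

```text
top b 146 px 132.0 178.0 mean [513.3 305.9 248.7] zmax 288.1
top y 186 px 187.0 181.0 mean [538.  239.1 111.9] zmax 119.4
top r 130 px 223.0 169.0 mean [564.9 164.2 113.4] zmax 119.3
side b 338 px 257.0 255.0 mean [510.1 320.4 245.6] zmax 257.6
t 7.88 p [511.8 316.1 228.4] grip 26.4 F [ 1.1 -0.  -1.2] q [0.44 0.25 0.3  1.62 0.   1.68]
R [[-0.001, 0.944, 0.329], [-0.001, 0.329, -0.944], [-1.0, -0.002, 0.0]]
shift [ -11.3 -102.5  552.1]
turn 0 [41.2  0.   0.1]
turn 180 [-1.388e+02 -1.000e-01  0.000e+00]
```

View pics/lift.png

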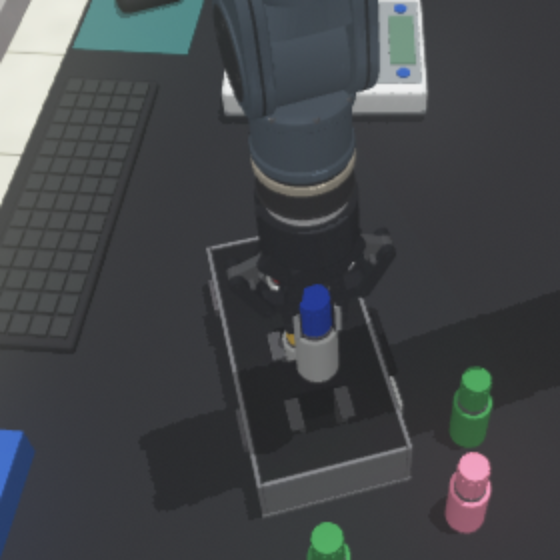

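The side crop shows the cell hanging upright and clear at (315,335) below the jaws, with its bottom at about 150 mm. Yellow and red are unmoved. I'll carry it over to the pan.

>>> apply_moves(motion=[{"tx": -10,"ty": -3,"tz": 15,"ax": 0,"ay": 0,"az": 0,"claw": 0},{"tx": -20,"ty": -8,"tz": 45,"ax": 0,"ay": 0,"az": 0,"claw": 0},{"tx": -20,"ty": -16,"tz": 85,"ax": 0,"ay": 0,"az": 0,"claw": 0},{"tx": -20,"ty": -23,"tz": 125,"ax": 0,"ay": 0,"az": 0,"claw": 0},{"tx": -20,"ty": -30,"tz": 165,"ax": 0,"ay": 0,"az": 0,"claw": 0}], force=80)

```text
t: 8.5
eef_pos: [538.1, 148.4, 250.1]
tool_rot: [0.719, 1.57, -0.518]
ft_force: [1.3, 0.5, -1.8]
grip_width: 26.4
```

>>> apply_moves(motion=[{"tx": 0,"ty": -8,"tz": 40,"ax": 0,"ay": 0,"az": 0,"claw": 0},{"tx": 0,"ty": -15,"tz": 80,"ax": 0,"ay": 0,"az": 0,"claw": 0},{"tx": 0,"ty": -22,"tz": 120,"ax": 0,"ay": 0,"az": 0,"claw": 0},{"tx": 0,"ty": -30,"tz": 160,"ax": 0,"ay": 0,"az": 0,"claw": 0},{"tx": 0,"ty": -37,"tz": 200,"ax": 0,"ay": 0,"az": 0,"claw": 0}], force=80)

```text
t: 9.12
eef_pos: [568.5, -52.8, 250.1]
tool_rot: [0.475, 1.57, -0.762]
ft_force: [0.6, 0.4, -1.9]
grip_width: 26.4
```

>>> apply_moves(motion=[{"tx": 0,"ty": -8,"tz": 40,"ax": 0,"ay": 0,"az": 0,"claw": 0},{"tx": 0,"ty": -15,"tz": 80,"ax": 0,"ay": 0,"az": 0,"claw": 0},{"tx": 0,"ty": -22,"tz": 115,"ax": 0,"ay": 0,"az": 0,"claw": 0},{"tx": 0,"ty": -28,"tz": 140,"ax": 0,"ay": 0,"az": 0,"claw": 0},{"tx": 0,"ty": -30,"tz": 155,"ax": 0,"ay": 0,"az": 0,"claw": 0}], force=80)

```text
t: 9.75
eef_pos: [591.1, -208.3, 249.5]
tool_rot: [-2.906, 1.571, 2.139]
ft_force: [0.7, -0.2, -1.8]
grip_width: 26.0
```

```bash
python3 go.py 596.5 -239 190 19.8
```

```text
t 9.75 p [ 591.1 -208.3  249.5] grip 26.0 F [ 0.7 -0.2 -1.8] q [-0.45  0.33  0.43  1.68  0.    0.79]
R [[-0.0, 0.945, 0.327], [0.0, 0.327, -0.945], [-1.0, -0.0, -0.0]]
shift [59.5 -5.  30.8]
turn 0 [-0.7 -0.   0. ]
turn 180 [179.3   0.    0. ]
```

>>> apply_moves(motion=[{"tx": 20,"ty": -2,"tz": 15,"ax": 0,"ay": 0,"az": 0,"claw": 0},{"tx": 45,"ty": -4,"tz": 25,"ax": 0,"ay": 0,"az": 0,"claw": 0},{"tx": 70,"ty": -5,"tz": 29,"ax": 0,"ay": 0,"az": 0,"claw": 0},{"tx": 80,"ty": -5,"tz": 29,"ax": 0,"ay": 0,"az": 0,"claw": 0},{"tx": 80,"ty": -5,"tz": 29,"ax": 0,"ay": 0,"az": 0,"claw": 0}], force=80)

```text
t: 10.38
eef_pos: [595.5, -234.7, 167.6]
tool_rot: [-2.45, 1.568, 2.598]
ft_force: [-0.4, 0.3, -1.6]
grip_width: 26.6
```

```bash
python3 look.py 5; python3 go.py 596.5 -239 153 19.8; python3 - <<'E'
from h import *
a=load("side5.npz")["pixels"][30:190,150:350,::-1];cv2.imwrite("pics/pan.png",cv2.resize(a,None,fx=3,fy=3))
E
```

```text
top b 182 px 419.0 149.0 mean [ 591.7 -223.8  193.9] zmax 287.8
top y 188 px 187.0 181.0 mean [538.1 238.9 111.7] zmax 119.5
top r 128 px 222.0 169.0 mean [564.8 164.6 113.8] zmax 119.2
side b 104 px 249.0 81.0 mean [ 595.7 -230.2  189.9] zmax 197.7
side y 265 px 249.0 261.0 mean [539.8 245.2 107.7] zmax 119.3
side r 246 px 241.0 230.0 mean [567.1 170.5 106.7] zmax 119.4
t 10.47 p [ 596.7 -235.4  170.2] grip 26.3 F [ 0.5  0.1 -1.8] q [-0.48  0.35  0.3   1.52  0.    0.75]
R [[0.001, 0.944, 0.329], [-0.0, 0.329, -0.944], [-1.0, 0.001, 0.001]]
shift [17.2 -1.4  3.3]
turn 0 [-0.6  0.  -0.1]
turn 180 [ 1.794e+02 -1.000e-01 -1.000e-01]
```

View pics/pan.png

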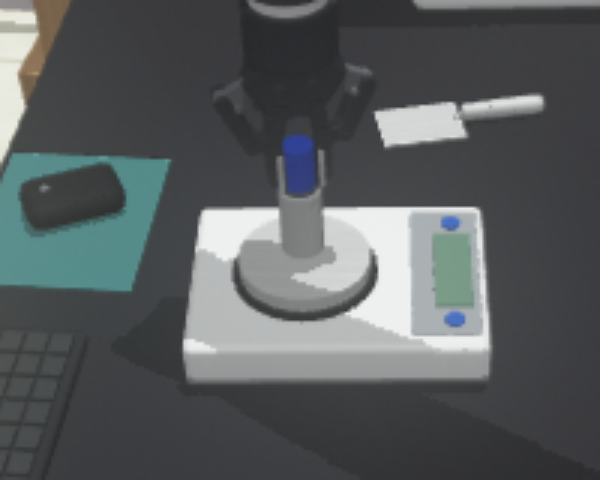

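The cell hangs upright over the middle of the pan, with its base at (302,252) and the pan at (305,265). I'll lower it gently and watch the force.

>>> apply_moves(motion=[{"tx": 4,"ty": -1,"tz": 3,"ax": 0,"ay": 0,"az": 0,"claw": 0},{"tx": 8,"ty": -1,"tz": 3,"ax": 0,"ay": 0,"az": 0,"claw": 0},{"tx": 11,"ty": -1,"tz": 3,"ax": 0,"ay": 0,"az": 0,"claw": 0},{"tx": 13,"ty": -1,"tz": 3,"ax": 0,"ay": 0,"az": 0,"claw": 0},{"tx": 13,"ty": -1,"tz": 3,"ax": 0,"ay": 0,"az": 0,"claw": 0}], force=80)

```text
t: 11.1
eef_pos: [596.1, -238.8, 155.9]
tool_rot: [-2.407, 1.57, 2.64]
ft_force: [-0.6, -0.4, -1.7]
grip_width: 26.3
```

>>> apply_moves(motion=[{"tx": 1,"ty": 0,"tz": 0,"ax": 0,"ay": 0,"az": 0,"claw": 0},{"tx": 2,"ty": 0,"tz": 0,"ax": 0,"ay": 0,"az": 0,"claw": 0},{"tx": 2,"ty": 0,"tz": 0,"ax": 0,"ay": 0,"az": 0,"claw": 0}], force=80)

```text
t: 11.48
eef_pos: [596.3, -238.8, 154.2]
tool_rot: [-2.439, 1.571, 2.609]
ft_force: [0.1, 0.0, -1.6]
grip_width: 26.5
```

>>> apply_moves(motion=[{"tx": 0.7,"ty": 0,"tz": 0,"ax": 0,"ay": 0,"az": 0,"claw": 0},{"tx": 1.4,"ty": 0,"tz": 0,"ax": 0,"ay": 0,"az": 0,"claw": 0},{"tx": 1.4,"ty": 0,"tz": 0,"ax": 0,"ay": 0,"az": 0,"claw": 0}], force=80)

```text
t: 11.85
eef_pos: [596.3, -238.9, 152.9]
tool_rot: [0.116, 1.571, -1.12]
ft_force: [0.3, 0.1, -2.0]
grip_width: 26.4
```

>>> apply_moves(motion=[{"tx": 0.7,"ty": 0,"tz": 0,"ax": 0,"ay": 0,"az": 0,"claw": 0},{"tx": 1.4,"ty": 0,"tz": 0,"ax": 0,"ay": 0,"az": 0,"claw": 0},{"tx": 1.4,"ty": 0,"tz": 0,"ax": 0,"ay": 0,"az": 0,"claw": 0}], force=80)

```text
t: 12.22
eef_pos: [596.4, -239.0, 152.8]
tool_rot: [0.594, 1.57, -0.642]
ft_force: [-2.6, 0.9, 4.8]
grip_width: 26.2
```

The force went from -2 to +4.8 N, so the cell is on the pan. I'll release gradually.

>>> apply_moves(motion=[{"tx": 0,"ty": 0,"tz": 0,"ax": 0,"ay": 0,"az": 0,"claw": 0.3},{"tx": 0,"ty": 0,"tz": 0,"ax": 0,"ay": 0,"az": 0,"claw": 0.36},{"tx": 0,"ty": 0,"tz": 0,"ax": 0,"ay": 0,"az": 0,"claw": 0.45},{"tx": 0,"ty": 0,"tz": 0,"ax": 0,"ay": 0,"az": 0,"claw": 0.7},{"tx": 0,"ty": 0,"tz": 0,"ax": 0,"ay": 0,"az": 0,"claw": 1}], force=20)

```text
t: 12.85
eef_pos: [596.2, -238.8, 151.2]
tool_rot: [-2.452, 1.57, 2.595]
ft_force: [0.7, 0.3, 0.4]
grip_width: 73.4
```

>>> apply_moves(motion=[{"tx": 0,"ty": 0,"tz": 0,"ax": 0,"ay": 0,"az": 0,"claw": 1},{"tx": 0,"ty": 0,"tz": 0,"ax": 0,"ay": 0,"az": 0,"claw": 1},{"tx": 0,"ty": 0,"tz": 0,"ax": 0,"ay": 0,"az": 0,"claw": 1}], force=20)

```text
t: 13.22
eef_pos: [596.3, -238.9, 151.5]
tool_rot: [0.657, 1.571, -0.579]
ft_force: [0.2, -0.3, 0.2]
grip_width: 85.5
```

>>> apply_moves(motion=[{"tx": -15,"ty": 0,"tz": 0,"ax": 0,"ay": 0,"az": 0,"claw": 1},{"tx": -40,"ty": 0,"tz": 0,"ax": 0,"ay": 0,"az": 0,"claw": 1},{"tx": -70,"ty": 0,"tz": 0,"ax": 0,"ay": 0,"az": 0,"claw": 1},{"tx": -100,"ty": 0,"tz": 0,"ax": 0,"ay": 0,"az": 0,"claw": 1},{"tx": -125,"ty": 0,"tz": 0,"ax": 0,"ay": 0,"az": 0,"claw": 1}], force=20)

```text
t: 13.85
eef_pos: [596.6, -239.0, 279.6]
tool_rot: [0.772, 1.568, -0.464]
ft_force: [-0.9, 0.1, 0.9]
grip_width: 85.4
```

>>> apply_moves(motion=[{"tx": 0,"ty": -10,"tz": -40,"ax": 0,"ay": 0,"az": 0,"claw": 1},{"tx": 0,"ty": -20,"tz": -80,"ax": 0,"ay": 0,"az": 0,"claw": 1},{"tx": 0,"ty": -30,"tz": -120,"ax": 0,"ay": 0,"az": 0,"claw": 1},{"tx": 0,"ty": -30,"tz": -120,"ax": 0,"ay": 0,"az": 0,"claw": 1},{"tx": 0,"ty": -30,"tz": -120,"ax": 0,"ay": 0,"az": 0,"claw": 1}], force=20)

```text
t: 14.48
eef_pos: [529.1, -135.8, 277.7]
tool_rot: [0.715, 1.568, -0.521]
ft_force: [-0.2, -0.6, 0.2]
grip_width: 85.3
```

```bash
python3 look.py 6; python3 - <<'E'
from h import *
a=load("side6.npz")["pixels"][30:190,150:290,::-1];b=load("top6.npz")["pixels"][90:250,340:480,::-1]
cv2.imwrite("pics/end.png",np.hstack([cv2.resize(i,None,fx=2.8,fy=2.8) for i in(a,b)]))
for n,roi in(("side",(222,60,282,120)),("top",(380,130,440,200))):
    d=load(n+"6.npz"); p,u,v=pts(d,mask(d,"b",roi)); t=p[p[:,2]>p[:,2].max()-6]; print(n,t.mean(0).round(1),cv2.minEnclosingCircle(t[:,:2].astype(np.float32)))
E
```

```text
top y 185 px 187.0 181.0 mean [538.2 239.  112. ] zmax 119.2
top r 124 px 222.0 168.0 mean [565.7 164.4 114.4] zmax 119.7
side b 61 px 249.0 83.0 mean [ 597.7 -238.1  179. ] zmax 181.3
side y 265 px 249.0 261.0 mean [539.8 245.1 107.6] zmax 119.1
side r 247 px 241.0 230.0 mean [567.2 170.4 106.8] zmax 118.9
side [ 597.7 -238.1  179. ] ((598.2367553710938, -239.15919494628906), 13.89794635772705)Traceback (most recent call last):
  File "<stdin>", line 5, in <module>
    return umr_maximum(a, axis, None, out, keepdims, initial, where)
ValueError: zero-size array to reduction operation maximum which has no identity
```

View pics/end.png

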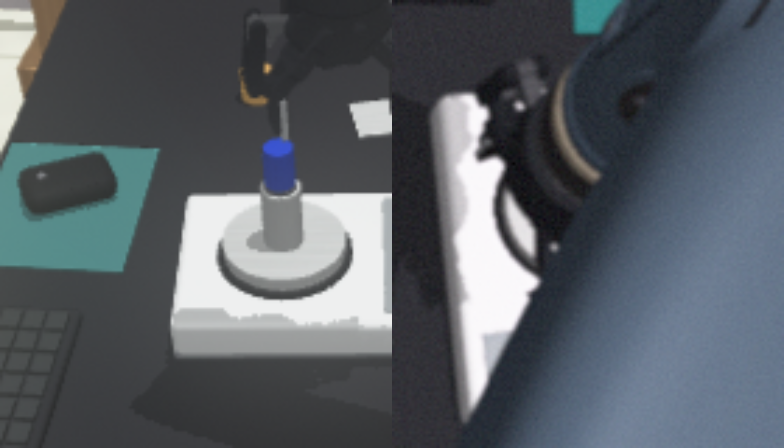

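The side view shows the blue cell standing upright and free near the pan centre, with its cap at (278,160) and base at (282,245). The arm blocks the top view of it.

```bash
python3 -c "
from bench import order; print(order.hand_in())"
```

```text
the job is handed in; nothing more can be done
None
```

The blue-capped cell is standing upright on the balance pan, and the job was handed in at about 14.6 s on the robot's clock. I pulled the cell up by its cap with small twists, lowered it until light contact (about 7 N), then released it and moved the arm clear.

- **Position:** the last side view put the cap's centre at about (598, -239) mm, against a pan centre of about (596.5, -239) mm. The cap top was at about 181 mm, and a cell standing on the pan should read 181 mm.
- **Red and yellow cells:** both measured within about 1 mm across the job, so they are still seated.
- **Contact:** the gripper was open and well clear, and the wrist force was near zero.
- **Check that failed:** the arm hid the pan from the top camera, so only the side view confirms the final placement.

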